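# Lay the standing bar down on the saw's clamping bed

## Robot

A 7-joint arm with a two-finger parallel gripper is mounted at the origin on the work surface. World frame = base frame: x ahead of the robot, y to its left, z up, the work surface at z = 0. Lengths are in mm, angles in rad, forces in N, time in s.
With the tool pointing down it reaches from about 425 to 875 mm from the base axis. Payload 4.7 kg.
Tool frame: the origin (TCP) lies midway between the tips of the shut fingers; the grasp point (between the pads) lies 19 mm behind it (grip_point_offset is the distance from the TCP to the grasp point, in mm); y points along the fingers, z is the direction in which the jaws open and shut, and the axes are right-handed (so a half turn about y gives the same grasp; the last joint's range is limited). The gripper opens to 87 mm and grips with 3 to 60 N. Pads are 19 mm wide; open, the fingers measure 117 mm over their backs; the gripper's body (75 mm by 190 mm) begins 51 mm behind the grasp point.
Start: joints at [1.194, 0.321, -0.07, 1.45, 0.023, 1.371, -0.057], TCP at [247.586, -601.022, 222.587] pointing down, gripper open.
Joint ranges: [-2.86, 2.86], [-0.3, 2.09], [-1.38, 1.24], [0.06, 2.45], [-1.56, 4.7], [0.09, 2.05], [-2.69, 2.69]. Speed limits (rad/s): [2.57, 2.57, 3.14, 3.14, 3.14, 3.14, 3.14].

## Interface

Orientations are given as a unit quaternion [w, x, y, z].
In Python, from plant import * gives the robot as it stands.
- The arm moves only by the tool arm_command, never from a script. Its argument "targets" is a list that holds one entry, the list of rows, each a list of 5 numbers: the opening, from 0 (shut) to 1 (fully open), then the shift along the tool's x, y, z in cm, then the turn about the tool's y in units of 10 degrees (1.0 is 10 degrees). A call has 1 to 12 rows; each row is the pose to reach, as a shift and turn from the pose commanded when the call began, along the tool's axes at that moment; what a row does not reach only later rows make up. A row lasts 1/8 s, in which the tool goes at most 62.5 mm and 10.7 degrees, less where a joint would pass 70% of its speed; a pose out of reach is approached as far as the arm can. A call with a gripper value outside its range is refused whole. The fingers move at their own pace and stop on an object; "newtons" is the grip in N (left out, the last holds). Time passes only in rows, so rows that repeat a pose let the fingers close. It gives the time, the measured TCP pose, the force and the opening at its end, in the units of the state.
- state(): the state, without advancing time (a new reading comes with each control period).
- read_camera(name): name is "scene" or "top" or "wrist"; returns (picture, depth): 420x560x3 uint8, red, green, blue; 420x560 float32, mm along the optical axis (not along the pixel's ray), 0 where there is no reading.
- camera_params(name): a dict with "mtx" (3x3 intrinsics, pixels), "rvec" (rotation vector, rad) and "tvec" (3), from world to camera coordinates, as OpenCV has them. Camera axes: x right, y down, z forward; pixel columns grow to the right and rows downward; lengths in mm; the calibration is good to about 2 mm. A picture is of the moment at which its call begins: read the wrist's pose just before it. camera_params takes no time and is no camera call; for the wrist camera it gives the pose at the moment of the call.
- close_job(): hands the job in, once; it reports no verdict.
The state is a dict: "time_s": time; "q": joint angles; "qvel": joint speeds; "joint_torque": joint torques, N m; "position": TCP position; "ee_rot": TCP orientation; "force": force on the tool from outside, world axes, zero at the start; "ft_torque": the same for the moment, N m; "width": opening from 0.0 (shut) to 1.0 (fully open).
Only numpy, scipy, OpenCV 4.12 (cv2) and the standard library are available. Lean on these libraries where they do the work, as an engineer would, in place of code of your own. Each camera call takes 0.05 s, during which the arm holds its last target. There are 200 camera calls.

## Task

Tip the gold-coloured bar that stands on end on the clamping bed over onto its side, away from the red stop, letting it down gently with the fingers so that it never falls freely; then push it along the bed until its foot end is home against the red stop, lying straight between the two jaws. Only push and support it with the fingers: do not grip it or lift it off the bed, and leave the other things alone.

Things in the scene. Friction and masses are not known exactly. Their poses are not given: they have to be found in the camera images.
- bar: Solid gold-anodised aluminium bar, top 30 mm painted blue: 24 (own x) x 40 (own y) x 180 mm (own z), 0.37 to 0.57 kg. Origin: centre of its foot (plain gold end); own z runs from foot to blue end. At the start it stands upright on the bed, own x within 0.05 rad of the bed's x, 2 to 8 mm clear of the red stop, at most 5 mm off the bed's middle line. It overbalances 8 degrees from upright.
- bar_top (a point): Centre of the bar's blue end face, 180 mm from its origin along own z. The fingers may straddle the bar's 24 mm thickness loosely here, one finger tipping it and the other holding it back.
- tip_edge (a point): Middle of the bar's foot edge on its own -x side (12 mm from the origin): the bar tips about this edge, towards the robot's end of the bed, and then lies on its -x face. Tipped without sliding, its foot is left 26 to 32 mm from the stop.
- bed_end (a point): Middle of the top edge of the bed's plain upright end nearest the robot (own x = -75 mm). Open space lies beyond and below: the lying bar sticks out here, 56 to 62 mm as tipped, 30 mm when its foot is home against the stop.
- bed: Clamping bed, fixed: dark base, aluminium top 150 (own x) x 130 mm (own y), level, 60 mm above the table. Origin: centre of its underside, on the table. Own x points away from the robot (within 0.3 rad of world x), to the red stop. Two fixed steel jaws on the top at own y = 35 to 63 and -35 to -63 mm, own x = -45 to 35 mm, 22 mm high, leave a 70 mm channel.
- stop_face (a point): Middle of the red stop's face (own x = 75 mm of the bed) at the level of the bed's top. The stop is 80 mm wide, 22 mm thick, and rises 45 mm above the bed's top. A finger holding the leaning bar back also drives its foot along the bed towards the stop, and the foot may slip suddenly unless its raised heel is kept against the stop while the bar is let down.
- rod_stub: Bystander: copper rod stub standing on the table, 26 mm dia, 85 mm tall; origin at its underside. Leave it alone.
- puck: Bystander: black resin specimen puck on the table, 38 mm dia, 22 mm tall; origin at its underside. Leave it alone.
- offcut: Bystander: aluminium offcut block on the table, 34 x 45 x 28 mm; origin at its underside. Leave it alone.
- jar: Bystander: amber jar with white lid, 56 mm dia, 85 mm tall; origin at its underside. Leave it alone.
- coolant: Bystander: white bottle with blue cap, 66 mm dia, 190 mm tall; origin at its underside. Leave it alone.
- key: Bystander: steel wrench lying flat on the table, about 160 mm long. Leave it alone.
Not all that is in view belongs to the job. There is more than one size of the bar; the one meant has the size given above. There is more than one size of the bed; the job needs the smaller.

How it is judged (in metres and radians):
On the way:
1. the bar lies on its side on the bed, its blue end away from the stop, and is still (angle between bar's own z axis and vertical between 1.51 and 1.63 rad and x of bar_top in the frame of bed below -0.06 m and angular speed of bar below 0.3 rad/s), for 0.2 s.
At the end, for the whole second after the job is handed in: The bar lies flat on the bed on the face that was towards the robot (within 0.04 rad), its foot end no more than 4 mm from the red stop, within 20 mm of the bed's middle line and 0.12 rad of its direction, between the jaws, at rest and released (angle between bar's own z axis and vertical between 1.53 and 1.61 rad and angle between bar's own x axis and vertical below 0.05 rad and x of bar in the frame of bed above 0.071 m and y of bar in the frame of bed between -0.02 and 0.02 m and z of bar in the frame of bed between 0.067 and 0.078 m and angle between the z axis of bar and the x axis of bed, either way round below 0.12 rad and linear speed of bar below 0.01 m/s and angular speed of bar below 0.1 rad/s); the robot touches nothing.
It fails at once if the bar falls or lands hard (turns faster than 4 rad/s) (angular speed of bar above 4 rad/s).
It fails at once if the bar's foot is lifted off the bed (more than 30 mm) (z of bar in the frame of bed above 0.09 m).
It fails at once if the bar is gripped or shoved hard while it is being let down (over 30 N from the fingers) (contact force between the fingers and bar above 30 N and angle between bar's own z axis and vertical below 1.5 rad).
It fails at once if another thing is pushed aside or knocked over (moved over 15 mm) (distance of any of rod_stub, puck, offcut, jar, coolant, key from where it was at the start of the episode above 0.015 m).
It also fails if it takes over 64 s, if anything falls off the work surface, if the arm or the gripper's body presses on something with over 40 N, if the wrist force passes 120 N, or if a joint passes its speed limit or range.

## Working session

There is one attempt and no reset: what is moved stays moved. The work goes in short steps, Python scripts to look and compute and a tool call to move; the robot and the scene stay as the last step left them, time stands still between calls to the robot, and variables do not carry over. Pictures are saved under pics/ and viewed, about 8 in all and at most 12, crops included, and the job is handed in when it is done.

Besides the shell and the picture viewer there is one more tool, called after "Request:" as name([rows], argument=value, ...), one row to a line, values as JSON. arm_command: Moves the arm, as the interface text tells. Its arguments: {"type":"object","properties":{"targets":{"type":"array","items":{"type":"array","items":{"type":"array","items":{"type":"number"}}}},"newtons":{"type":"number"}},"required":["targets"]}

```bash
ls; mkdir -p pics
cat > h.py <<'E'
from plant import *
import numpy as np, cv2
from scipy.spatial.transform import Rotation as R
def cam(n):
    p=camera_params(n); K=np.array(p["mtx"],float); Rm=cv2.Rodrigues(np.array(p["rvec"],float))[0]; t=np.array(p["tvec"],float).ravel()
    return K,Rm,t
def cloud(n):
    K,Rm,t=cam(n); im,d=read_camera(n)
    v,u=np.mgrid[:d.shape[0],:d.shape[1]]
    P=np.stack([(u-K[0,2])/K[0,0]*d,(v-K[1,2])/K[1,1]*d,d],-1)
    W=(P-t)@Rm; W[d<=0]=np.nan
    return im,d,W
def save(n,im): cv2.imwrite("pics/"+n+".png",im[:,:,::-1])
E
python3 - <<'E'
from h import *
s=state();print({k:np.round(v,3) for k,v in s.items()})
print(R.from_quat(np.array(s["ee_rot"])[[1,2,3,0]]).as_matrix().round(3))
for n in("scene","top"):
    im,d,W=cloud(n);save(n,im);np.savez("/tmp/"+n,im=im,W=W)
E
```

```text
pics
{'time_s': np.float64(0.0), 'q': array([ 1.194,  0.322, -0.07 ,  1.452,  0.023,  1.371, -0.057]), 'qvel': array([-0.001, -0.001, -0.   ,  0.002, -0.001, -0.   ,  0.   ]), 'joint_torque': array([ 0.0000e+00, -4.9129e+01, -4.0400e-01, -3.1252e+01, -6.4000e-02,
        4.4000e-02,  0.0000e+00]), 'position': array([ 247.317, -600.524,  221.477]), 'ee_rot': array([ 0.137, -0.137,  0.694, -0.693]), 'force': array([0.76 , 0.201, 0.698]), 'ft_torque': array([-0.06 , -0.009, -0.026]), 'width': np.float64(1.0)}
[[-0.925 -0.001  0.381]
 [-0.381  0.002 -0.925]
 [ 0.    -1.    -0.002]]
```

View pics/scene.png

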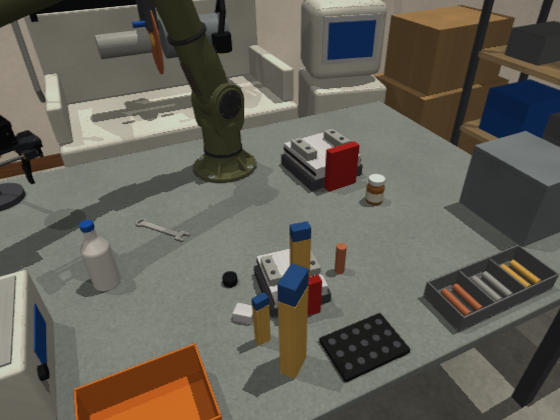

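View pics/top.png

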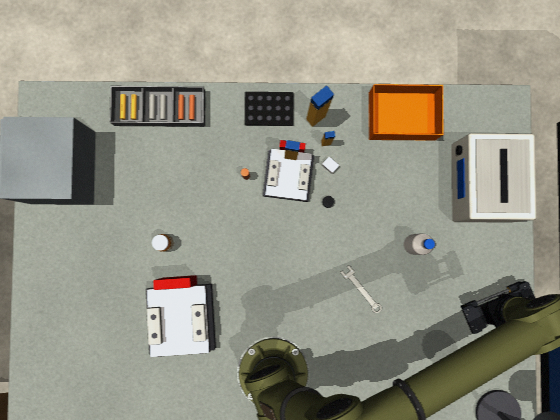

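The scene picture shows the small bed at about (292,278) with the bar on it in front of its red stop. A tall bar at (293,320) and a short one at (262,320) stand beyond it on the table. In the top picture the small bed is at (289,175) and the bar's blue end is at (292,146). Next I'll measure them.

Run:
```python
from h import *
f=np.load("/tmp/top.npz");im,W=f["im"].astype(int),f["W"]
hsv=cv2.cvtColor(f["im"],cv2.COLOR_RGB2HSV)
sl=np.zeros(im.shape[:2],bool); sl[125:215,245:345]=1
print("center",W[175,289],"cam",[-(cam("top")[1].T@cam("top")[2])])
z=W[...,2]
white=sl&(abs(z-60)<5)&(hsv[...,1]<60)&(hsv[...,2]>150)
P=W[white];print(white.sum(),np.median(P[:,2]))
r=cv2.minAreaRect(P[:,:2].astype(np.float32));print("bedtop rect",r,cv2.boxPoints(r))
blue=sl&(hsv[...,0]>100)&(hsv[...,0]<125)&(hsv[...,1]>120)
n,l,st,c=cv2.connectedComponentsWithStats(blue.astype(np.uint8))
for i in range(1,n):
    if st[i,4]<20: continue
    P=W[l==i];print("blue",st[i],np.nanpercentile(P,[5,50,95],axis=0).round(1).tolist()); 
    T=P[P[:,2]>225]
    if len(T)>10: print("toprect",cv2.minAreaRect(T[:,:2].astype(np.float32)),np.median(T,0))
red=sl&((hsv[...,0]<8)|(hsv[...,0]>172))&(hsv[...,1]>150)
P=W[red];P=P[P[:,2]>95];print("red",red.sum(),cv2.minAreaRect(P[:,:2].astype(np.float32)),np.median(P,0))
jaw=sl&(abs(z-82)<6)&(hsv[...,1]<60)
n,l,st,c=cv2.connectedComponentsWithStats(jaw.astype(np.uint8))
for i in range(1,n):
    if st[i,4]>40: P=W[l==i];print("jaw",cv2.minAreaRect(P[:,:2].astype(np.float32)),np.median(P,0))
tall=(z>200); tall[:,440:]=0;tall[260:]=0;print("tall px",[ (st) for st in cv2.connectedComponentsWithStats(tall.astype(np.uint8))[2]])
for nm,(u,v) in dict(puck=(328,202),rod=(245,173),offcut=(331,164),sbar=(328,135),bbar=(321,97),jar=(160,242)).items(): print(nm,W[v,u].round(0))
# scene cloud of bar
f=np.load("/tmp/scene.npz");im2=f["im"];W2=f["W"];h2=cv2.cvtColor(im2,cv2.COLOR_RGB2HSV)
m=np.zeros(im2.shape[:2],bool);m[220:320,250:330]=1
b=m&(h2[...,0]>100)&(h2[...,0]<125)&(h2[...,1]>120)
n,l,st,c=cv2.connectedComponentsWithStats(b.astype(np.uint8))
for i in range(1,n):
    if st[i,4]<20: continue
    P=W2[l==i];print("sblue",st[i],np.nanpercentile(P,[5,50,95],axis=0).round(1).tolist()); T=P[P[:,2]>236]
    if len(T)>10: print(cv2.minAreaRect(T[:,:2].astype(np.float32)),np.median(T,0))
```

```text
center [631.31698465 -48.32393531  60.53525277] cam [array([ 398.87848135,   -3.19450478, 1782.56081734])]
1006 59.73722859359045
bedtop rect ((635.1591796875, -44.86004638671875), (129.3992919921875, 149.4448699951172), 82.95797729492188) [[ 553.0684    -99.910866]
 [ 701.3859   -118.2324  ]
 [ 717.24994    10.190773]
 [ 568.93243    28.512306]]
blue [325 131  10   8  64] [[738.3, -182.8, 124.6], [745.8, -169.3, 135.6], [756.4, -155.8, 144.2]]
blue [285 140  15  11 121] [[681.9, -68.8, 230.8], [692.9, -51.9, 239.6], [704.4, -35.1, 246.0]]
toprect ((693.8465576171875, -51.7982063293457), (38.11930465698242, 24.440502166748047), 82.93252563476562) [693.06230753 -51.87841961 240.27560826]
red 97 ((716.8873291015625, -56.105995178222656), (36.49031448364258, 74.79109954833984), 0.2291327714920044) [719.05254794 -31.52394951 103.92074746]
jaw ((635.9537963867188, 4.831598281860352), (27.63689613342285, 80.36650085449219), 82.6501235961914) [637.93218749   5.44300749  82.23987653]
jaw ((624.3834228515625, -92.51800537109375), (28.00537109375, 80.14552307128906), 83.06793212890625) [625.81
[... 1732 characters left out ...]

rod [633.  90.  85.]
offcut [ 672. -185.   29.]
sbar [ 745. -165.  135.]
bbar [ 827. -132.  261.]
jar [416. 351.  86.]
sblue [290 222  21  20 334] [[688.0, -72.6, 213.2], [704.1, -55.1, 233.5], [708.3, -37.3, 239.8]]
((695.76171875, -53.234493255615234), (39.87109375, 22.694049835205078), 81.60491180419922) [697.27497274 -53.79509291 238.58888796]
sblue [278 264  30  43 915] [[817.8, -164.4, 221.8], [843.5, -143.2, 256.1], [860.6, -112.5, 259.1]]
((833.9220581054688, -136.18716430664062), (33.36598587036133, 58.524234771728516), 37.916019439697266) [ 840.70045921 -140.57352177  257.18736939]
sblue [252 292  17  18 209] [[739.9, -183.9, 114.6], [754.5, -169.6, 133.5], [759.0, -154.8, 137.0]]
```

Run:
```python
from h import *
f=np.load("/tmp/top.npz")
im=f["im"];save("crop",cv2.resize(im[120:215,240:350],None,fx=5,fy=5,interpolation=cv2.INTER_NEAREST))
```

```text
(no output)
```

View pics/crop.png

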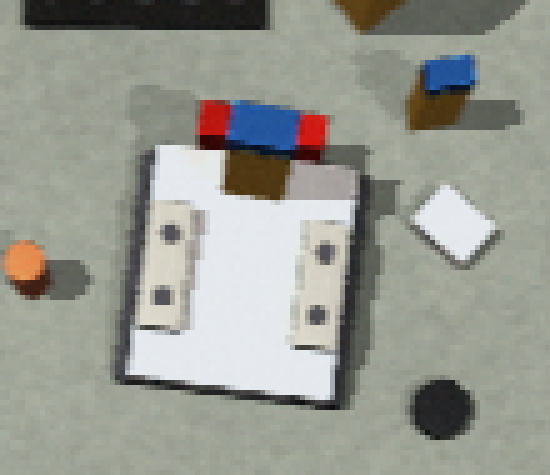

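The crop matches the numbers. The blue end is at crop (264,125) in front of the red stop, with a clear channel between the jaws.

| Item | Position (mm) | Check |
|---|---|---|
| Bed centre | (635, -44.6), yaw -0.123 rad | 150 x 129 mm, top at z=60 |
| Bar top | (694.2, -52.4), z=240 | bed x≈59.7, y≈-0.4, so about 3.3 mm from the stop |

I'll write a helper that gives the state in bed coordinates and converts goals to tool shifts.

```bash
cat >> h.py <<'E'
C=np.array([635.1,-44.6]); yaw=-0.123; ex=np.array([np.cos(yaw),np.sin(yaw)]); ey=np.array([-ex[1],ex[0]])
def bed(p): p=np.asarray(p); return np.array([(p[:2]-C)@ex,(p[:2]-C)@ey,p[2]])
def world(b): return np.r_[C+b[0]*ex+b[1]*ey,b[2]]
def st(goal=None,zdir=None):
    s=state(); M=R.from_quat(np.array(s["ee_rot"])[[1,2,3,0]]).as_matrix(); f=np.array(s["force"])
    zb=np.degrees(np.arctan2(M[1,2],M[0,2])-yaw)
    print("t%.2f bedpos"%s["time_s"],bed(s["position"]).round(1),"zdir in bed deg %.1f"%zb,"F bed",np.r_[f[:2]@ex,f[:2]@ey,f[2]].round(2),"w%.3f=%.1fmm"%(s["width"],87*s["width"]))
    if goal is not None:
        print("shift cm",(M.T@(world(goal)-np.array(s["position"]))/10).round(2),"turn",None if zdir is None else round(-((zdir-zb+180)%360-180)/10,2))
def bar(n="scene",lo=64):
    "tilt of the bar from the camera: plane/extent of its gold and blue points, bed frame"
    im,d,W=cloud(n);h=cv2.cvtColor(im,cv2.COLOR_RGB2HSV)
    B=np.stack([(W[...,:2]-C)@ex,(W[...,:2]-C)@ey,W[...,2]],-1)
    roi=(abs(B[...,1])<45)&(B[...,0]>-175)&(B[...,0]<95)&(B[...,2]>lo)&(h[...,1]>100)
    g=roi&(h[...,0]>10)&(h[...,0]<30); b=roi&(h[...,0]>100)&(h[...,0]<125)
    return im,B,g,b
E
python3 - <<'E'
from h import *
st([59.7,0,310],0)
im,B,g,b=bar(); print(np.nanpercentile(B[g],[2,50,98],axis=0).round(1),g.sum(),np.nanpercentile(B[b],[2,50,98],axis=0).round(1),b.sum())
E
```

```text
t0.10 bedpos [-316.6 -599.4  221.6] zdir in bed deg -60.6 F bed [ 0.01 -0.37  0.41] w1.000=87.0mm
shift cm [-62.23  -8.79 -33.72] turn -6.06
[[ 61.4 -20.9 127.1]
 [ 71.1  -1.2 174.6]
 [ 73.5  18.2 207.4]] 496 [[ 50.5 -20.7 211.7]
 [ 70.3  -2.4 232.9]
 [ 73.3  17.6 240.2]] 344
```

Request:
arm_command([
  [[1,0,-8.8,0,0],[1,0,-8.8,0,0],[1,-62.2,-8.8,-33.7,-6.06],[1,-62.2,-8.8,-33.7,-6.06],[1,-62.2,-8.8,-33.7,-6.06],[1,-62.2,-8.8,-33.7,-6.06],[1,-62.2,-8.8,-33.7,-6.06],[1,-62.2,-8.8,-33.7,-6.06],[1,-62.2,-8.8,-33.7,-6.06],[1,-62.2,-8.8,-33.7,-6.06],[1,-62.2,-8.8,-33.7,-6.06],[1,-62.2,-8.8,-33.7,-6.06]],
])

```text
time_s: 1.65
position: [643.1, -115.2, 310.3]
ee_rot: [-0.468, 0.468, -0.53, 0.53]
force: [-0.6, -0.9, 0.4]
width: 1.001
```

Run:
```python
from h import *
st([59.7,0,310],0)
```

```text
t1.65 bedpos [ 16.6 -69.  310.3] zdir in bed deg -0.0 F bed [-0.44 -0.99  0.41] w1.001=87.1mm
shift cm [-6.9   0.03  4.31] turn -0.0
```

Request:
arm_command([
  [[0.5,-6.9,0,4.3,0],[0.5,-6.9,0,4.3,0],[0.5,-6.9,0,4.3,0]],
])

```text
time_s: 2.02
position: [693.4, -51.9, 309.6]
ee_rot: [0.469, -0.47, 0.53, -0.529]
force: [0.3, -0.7, 1.1]
width: 0.743
```

Run:
```python
from h import *
st([59.7,0,226],0)
im,d,W=cloud("wrist");save("wr",im)
h=cv2.cvtColor(im,cv2.COLOR_RGB2HSV)
b=(h[...,0]>100)&(h[...,0]<125)&(h[...,1]>120)&(abs(W[...,2]-240)<8)
B=np.stack([(W[...,:2]-C)@ex,(W[...,:2]-C)@ey,W[...,2]],-1)[b]
print(b.sum(),np.median(B,0) if b.sum() else 0, cv2.minAreaRect(B[:,:2].astype(np.float32)) if b.sum() else 0)
```

```text
t2.02 bedpos [ 5.880e+01 -1.000e-01  3.096e+02] zdir in bed deg 0.2 F bed [ 0.35 -0.63  1.14] w0.743=64.6mm
shift cm [-0.    8.36  0.1 ] turn 0.02
1856 [ 60.12862758   1.08485278 239.36818156] ((123.35920715332031, -8.159599304199219), (40.77923583984375, 154.10801696777344), 81.9100112915039)
```

View pics/wr.png

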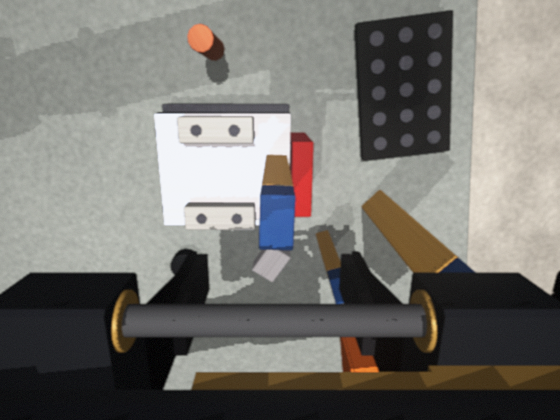

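The wrist view shows the bar's blue end between the fingers' planes at (277,215), with the robot-side finger on the left. The top measures bed x 60.1, y 1.1, which agrees with the earlier figures. I'll descend with 43 mm open.

Request:
arm_command([
  [[0.5,0,0,0.1,0],[0.5,0,0,0.1,0],[0.5,0,3,0.1,0],[0.5,0,6,0.1,0],[0.5,0,8.5,0.1,0],[0.5,0,8.5,0.1,0]],
])

```text
time_s: 2.82
position: [692.7, -54.8, 223.5]
ee_rot: [0.467, -0.469, 0.531, -0.529]
force: [-0.0, -0.4, -0.4]
width: 0.498
```

Run:
```python
from h import *
st()
```

```text
t2.83 bedpos [ 58.5  -3.1 223.5] zdir in bed deg -0.1 F bed [ 0.03 -0.38 -0.4 ] w0.498=43.3mm
```

Request:
arm_command([
  [[0.42,-0.3,0,-0.5,0],[0.42,-0.3,0,-1.0,0],[0.42,-0.3,0,-1.5,0],[0.42,-0.3,0,-2.0,0],[0.42,-0.3,0,-2.5,0],[0.42,-0.3,0,-3,0],[0.42,-0.3,0,-3.5,0],[0.42,-0.3,0,-4,0],[0.42,-0.3,0,-4.5,0],[0.42,-0.3,0,-5,0],[0.42,-0.3,0,-5,0],[0.42,-0.3,0,-5,0]],
])

```text
time_s: 4.32
position: [645.2, -44.2, 225.7]
ee_rot: [-0.469, 0.468, -0.53, 0.53]
force: [-0.6, 0.1, 1.2]
width: 0.421
```

```bash
cat >> h.py <<'E'
def rep(n="scene",name=None):
    im,B,g,b=bar(n); m=g|b
    P=B[m]
    if name: save(name,im)
    if len(P)<30: print("few pts",len(P)); return
    # broad far face (+x face) points: side profile, robust line of x versus z
    A=P[(abs(P[:,1])<22)]
    u,s,vt=np.linalg.svd(A-np.median(A,0),full_matrices=False); nrm=vt[2]*np.sign(vt[2][0]) 
    ok=abs((A-np.median(A,0))@nrm)<3
    A2=A[ok]; c=A2.mean(0); nrm=np.linalg.svd(A2-c,full_matrices=False)[2][2]; nrm*=np.sign(nrm[0] if abs(nrm[0])>.2 else nrm[2])
    th=np.degrees(np.arctan2(nrm[2],nrm[0])); x60=c[0]+0; 
    # face line: points c + t*(-sin,cos); heel = 180 mm below the top
    t=(A2-c)@np.array([-np.sin(np.radians(th)),0,np.cos(np.radians(th))])
    print("%s n=%d inl=%d tilt %.1f nrm %s c %s t %.1f..%.1f y %s"%(n,len(A),ok.sum(),th,nrm.round(2),c.round(1),*np.percentile(t,[1,99]),np.percentile(A2[:,1],[2,98]).round(1)))
    d=np.array([-np.sin(np.radians(th)),np.cos(np.radians(th))]); nn=np.array([np.cos(np.radians(th)),np.sin(np.radians(th))])
    # tip edge: on plane 24 mm behind the face at z=60
    q=c[[0,2]]-24*nn; e=q[0]+d[0]*(60-q[1])/d[1] if abs(d[1])>.05 else np.nan
    print("   tip edge x %.1f, heel x %.1f, low corner of top at %s"%(e,e+24*nn[0],(np.array([e,60])+180*d).round(1)))
E
python3 - <<'E'
from h import *
st(); rep("scene","s2")
E
```

```text
t4.33 bedpos [ 10.    1.6 225.7] zdir in bed deg 0.0 F bed [-0.6   0.03  1.17] w0.421=36.6mm
scene n=939 inl=295 tilt 10.9 nrm [ 0.86 -0.49  0.17] c [ 32.1  -4.9 179.3] t -66.6..59.9 y [-20.2  13.8]
   tip edge x 30.7, heel x 54.3, low corner of top at [ -3.5 236.7]
```

View pics/s2.png

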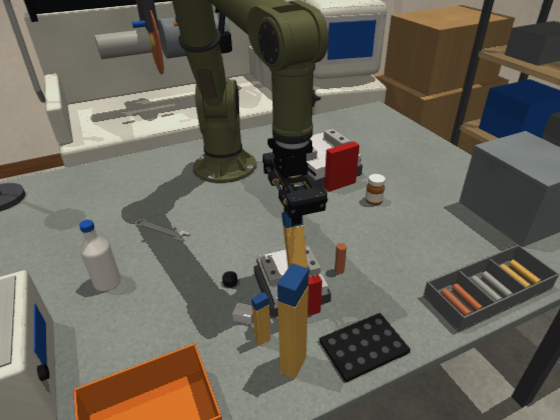

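The bar leans back between the fingers, with its blue end at (288,220) under the gripper. I'll fix the tilt fit to a 2D robust line of the broad face.

```bash
cat >> h.py <<'E'
def rep(n="scene",name=None,lo=64):
    im,B,g,b=bar(n,lo)
    if name: save(name,im)
    A=B[g|b]; A=A[np.isfinite(A).all(1)]
    if len(A)<30: print("few",len(A)); return
    rng=np.random.default_rng(0);X=A[:,[0,2]];best=(0,)
    for _ in range(600):          # robust line across the bed's y: broad +x face seen edge-on
        i,j=rng.integers(len(X),size=2); v=X[j]-X[i]; L=np.hypot(*v)
        if L<40: continue
        nn=np.array([v[1],-v[0]])/L; nn*=np.sign(nn.sum()); r=(X-X[i])@nn; k=(abs(r)<1.5).sum()-3*(r>5).sum()
        if k>best[0]: best=(k,abs(r)<2.)
    P=X[best[1]]; c=P.mean(0); v=np.linalg.svd(P-c,full_matrices=False)[2][0]; nn=np.array([v[1],-v[0]]); nn*=np.sign(nn.sum())
    th=np.arctan2(nn[1],nn[0]); d=np.array([-nn[1],nn[0]])
    t=(P-c)@d; q=c-24*nn; e=q[0]+d[0]*(60-q[1])/d[1]
    bt=A[:,[0,2]]; y=A[best[1]][:,1]; yl=np.polyfit(A[best[1]][:,0],y,1)
    print("%s n=%d inl=%d tilt %.1f c %s ends %s %s y %s"%(n,len(A),best[1].sum(),np.degrees(th),c.round(1),(c+d*np.percentile(t,1)).round(1),(c+d*np.percentile(t,99)).round(1),np.percentile(y,[2,50,98]).round(1)))
    print("   tip edge x %.1f heel x %.1f low top corner %s"%(e,e+24*nn[0],(np.array([e,60])+180*d).round(1)))
E
python3 - <<'E'
from h import *
st(); rep("scene"); rep("top"); st()
E
```

```text
t4.38 bedpos [ 10.    1.6 225.6] zdir in bed deg 0.0 F bed [-0.64 -0.57  0.81] w0.420=36.6mm
scene n=1023 inl=656 tilt 18.2 c [ 33.9 174.5] ends [ 52.7 117.4] [-12.1 314.1] y [-20.7  -1.9  18.6]
   tip edge x 46.4 heel x 69.2 low top corner [-10.  230.9]
top n=1472 inl=488 tilt 80.7 c [-61.8 648.9] ends [ 36.6 632.8] [-170.8  666.8] y [-43.3 -22.1  38. ]
   tip edge x 3390.5 heel x 3394.3 low top corner [3212.8   89.1]
t4.47 bedpos [ 10.    1.6 225.6] zdir in bed deg 0.0 F bed [ 0.1  -0.39  0.55] w0.424=36.9mm
```

The fit agrees with prediction: tilt 18.2°, tip edge at x 46. The bar now rests on the robot-side finger. I'll open and let it lean on to about 35°.

Request:
arm_command([
  [[0.5,0,0.3,0,0],[0.6,0,0.8,0,0],[0.7,0,1.3,0,0],[0.8,0,1.7,0,0],[0.9,0,2.0,0,0],[1.0,0,2.3,0,0],[1,0,2.6,0,0],[1,0,2.8,-0.5,0],[1,0,3.0,-1.0,0],[1,0,3.0,-1.5,0],[1,0,3.0,-2.0,0],[1,0,3.0,-2.0,0]],
])

```text
time_s: 5.98
position: [624.8, -41.7, 195.8]
ee_rot: [-0.468, 0.469, -0.53, 0.53]
force: [-1.2, 0.2, 1.0]
width: 0.999
```

Run:
```python
from h import *
st(); rep("scene"); st()
```

```text
t5.97 bedpos [-10.5   1.6 195.8] zdir in bed deg 0.0 F bed [-1.26  0.05  1.01] w0.999=86.9mm
scene n=880 inl=516 tilt 35.1 c [ 11.7 151.7] ends [ 42.2 108.3] [-33.8 216.5] y [-19.6  -3.5  18.5]
   tip edge x 46.8 heel x 66.4 low top corner [-56.7 207.3]
t6.03 bedpos [-10.4   1.6 195.9] zdir in bed deg 0.0 F bed [-1.34 -0.86  1.53] w0.999=86.9mm
```

The tilt is 35.1°, with the tip edge unmoved at 46.8 and the heel about 8.6 mm from the stop. I'll swing the far finger clear, turning 90° about the robot-side finger.

Request:
arm_command([
  [[1,-0.89,0,-0.08,-1],[1,-1.74,0,-0.31,-2],[1,-2.55,0,-0.68,-3],[1,-3.28,0,-1.19,-4],[1,-3.91,0,-1.82,-5],[1,-4.42,0,-2.55,-6],[1,-4.79,0,-3.36,-7],[1,-5.02,0,-4.21,-8],[1,-5.1,0,-5.1,-9],[1,-5.1,0,-5.1,-9]],
])

```text
time_s: 7.28
position: [580.7, 15.1, 195.8]
ee_rot: [-0.706, 0.706, -0.044, 0.044]
force: [-1.4, -0.6, 0.7]
width: 1.001
```

Run:
```python
from h import *
st(); rep("scene"); st(); print(np.round(state()["q"],2))
im,d,W=cloud("wrist");save("wr2",im)
```

```text
t7.28 bedpos [-61.3  52.5 195.8] zdir in bed deg 89.9 F bed [-1.36 -0.72  0.7 ] w1.001=87.1mm
scene n=1156 inl=730 tilt 33.0 c [  5.7 166.6] ends [ 42.9 109.2] [-29.6 221.1] y [-12.9   8.4  29.4]
   tip edge x 46.3 heel x 66.4 low top corner [-51.7 211. ]
t7.33 bedpos [-61.   52.3 195.8] zdir in bed deg 89.8 F bed [-1.95 -0.62  1.51] w0.998=86.8mm
[ 0.65  0.29 -0.86  1.64  0.23  1.31  1.2 ]
```

View pics/wr2.png

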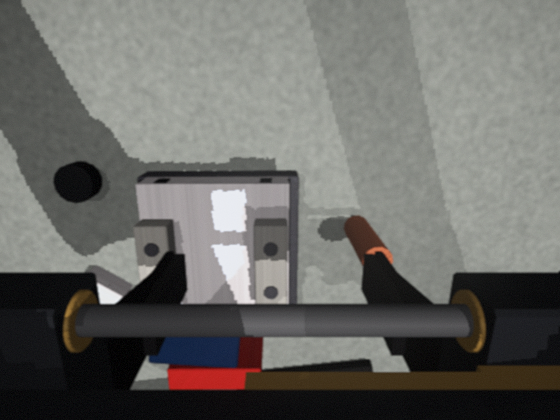

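The wrist view now looks towards the robot. The far finger hangs clear at (380,270), near the rod's line but well above it. The bar's blue end is at (200,350), by the left finger at (165,270). Its y seems to have shifted, so I'll check the yaw.

```bash
cat >> h.py <<'E'
def prof(n="scene"):
    im,B,g,b=bar(n)
    A=B[(g|b)&(B[...,2]<245)]
    for lo in range(80,240,15):
        k=A[(A[:,2]>=lo)&(A[:,2]<lo+15)]
        if len(k)>25:
            f=k[k[:,0]>np.percentile(k[:,0],50)]
            print(lo,len(k),"all y",np.percentile(k[:,1],[2,98]).round(1),"x",np.percentile(k[:,0],[2,50,98]).round(1))
E
python3 - <<'E'
from h import *
prof(); b=bar()
E
```

```text
110 114 all y [-16.6  22.5] x [27.4 36.5 43.1]
125 144 all y [-15.   24.1] x [19.8 27.8 34. ]
140 146 all y [-13.5  25. ] x [ 3.9 17.5 24.3]
155 135 all y [-11.7  26.7] x [ 1.2  8.1 15. ]
170 146 all y [-10.4  28. ] x [-9.9 -1.4  6.4]
185 137 all y [-8.8 29.3] x [-21.8 -10.   -4.5]
200 145 all y [-7.1 31.4] x [-28.7 -20.3 -14.1]
215 75 all y [-5.9 30.7] x [-34.6 -27.4 -22.8]
```

The bar yawed about 0.15 rad because the rolling finger carried its top in +y. I'll drag the top back with the finger, which sticks to the edge.

Request:
arm_command([
  [[1,0,0,-0.3,0],[1,0,0,-0.7,0],[1,0,0,-1.1,0],[1,0,0,-1.4,0],[1,0,0,-1.4,0]],
])

```text
time_s: 8.1
position: [579.1, 0.7, 195.4]
ee_rot: [-0.706, 0.706, -0.044, 0.043]
force: [-0.9, 0.1, -0.6]
width: 1.0
```

Run:
```python
from h import *
st(); rep(); prof()
```

```text
t8.10 bedpos [-61.1  38.1 195.4] zdir in bed deg 90.0 F bed [-0.92  0.   -0.6 ] w1.000=87.0mm
scene n=1181 inl=761 tilt 33.4 c [  5.1 166.4] ends [ 42.7 109.3] [-30.5 220.5] y [-18.7   0.5  19.7]
   tip edge x 46.4 heel x 66.5 low top corner [-52.6 210.3]
110 114 all y [-19.8  18.8] x [27.9 36.2 43.3]
125 151 all y [-19.6  18.9] x [17.5 27.5 34.5]
140 145 all y [-19.2  19.2] x [ 7.9 17.5 23.6]
155 141 all y [-19.4  19.3] x [-4.2  8.2 13.8]
170 152 all y [-18.9  19.9] x [-12.1  -2.1   4.9]
185 139 all y [-18.4  20.2] x [-20.1 -11.6  -5.5]
200 150 all y [-18.2  19.7] x [-40.  -21.9 -14.9]
215 65 all y [-17.8  19.9] x [-37.7 -28.5 -23.9]
```

The bar is straight now (y ±19.5 all along, yaw about 0.02). I'll bring the second finger alongside so that both hold the edge, keeping finger A where it is.

Request:
arm_command([
  [[0.93,0,0,-0.25,0],[0.85,0,0,-0.6,0],[0.77,0,0,-0.95,0],[0.69,0,0,-1.3,0],[0.61,0,0,-1.65,0],[0.53,0,0,-2.0,0],[0.45,0,0,-2.35,0],[0.37,0,0,-2.7,0],[0.29,0,0,-3.05,0],[0.21,0,0,-3.4,0],[0.13,0,0,-3.75,0],[0.13,0,0,-3.8,0]],
])

```text
time_s: 9.7
position: [574.4, -37.0, 195.5]
ee_rot: [-0.706, 0.706, -0.043, 0.043]
force: [-1.1, -0.5, 0.2]
width: 0.144
```

Run:
```python
from h import *
st(); rep(); prof()
```

```text
t9.70 bedpos [-6.110e+01  1.000e-01  1.955e+02] zdir in bed deg 90.0 F bed [-1.06 -0.63  0.16] w0.144=12.6mm
scene n=1247 inl=757 tilt 33.3 c [  4.6 168. ] ends [ 42.9 109.6] [-30.5 221.3] y [-19.1   0.3  19.1]
   tip edge x 46.8 heel x 66.9 low top corner [-52.  210.4]
110 115 all y [-20.1  18.8] x [25.1 35.7 42.8]
125 147 all y [-19.8  18.9] x [15.8 26.7 34.1]
140 142 all y [-19.4  19. ] x [ 5.  17.6 23.8]
155 151 all y [-19.3  19.1] x [-4.1  7.6 13.5]
170 151 all y [-19.4  19.6] x [-12.1  -2.5   4.2]
185 131 all y [-19.2  18.8] x [-21.2 -12.5  -6.1]
200 153 all y [-19.  19.] x [-48.6 -22.2 -15.6]
215 67 all y [-18.7  18.5] x [-35.2 -28.6 -23.7]
```

Request:
arm_command([
  [[0.13,0,0.5,0,0],[0.13,0,1.0,0,0],[0.13,-0.4,1.4,0,0],[0.13,-0.8,1.8,0,0],[0.13,-1.2,2.2,0,0],[0.13,-1.6,2.6,0,0],[0.13,-2.0,3.0,0,0],[0.13,-2.0,3.0,0,0]],
])

```text
time_s: 10.8
position: [554.1, -34.2, 165.1]
ee_rot: [-0.706, 0.706, -0.043, 0.043]
force: [-2.9, 0.6, 1.0]
width: 0.133
```

Run:
```python
from h import *
st(); rep(); prof()
```

```text
t10.80 bedpos [-81.7   0.4 165.1] zdir in bed deg 90.0 F bed [-2.92  0.25  0.99] w0.133=11.6mm
scene n=1230 inl=778 tilt 42.7 c [ -8.4 157. ] ends [ 38.1 106.6] [-53.8 206.2] y [-19.7   0.5  19.3]
   tip edge x 48.4 heel x 66.0 low top corner [-73.6 192.3]
95 34 all y [-19.9  18.9] x [24.4 37.4 41.5]
110 156 all y [-20.2  18.3] x [11.5 27.7 37.4]
125 165 all y [-20.1  18.6] x [ 0.2 14.2 24.1]
140 172 all y [-19.8  18.3] x [-16.4  -0.2  10.1]
155 156 all y [-19.8  18.8] x [-25.9 -13.4  -5.2]
170 157 all y [-20.   18.8] x [-37.6 -26.9 -19.3]
185 160 all y [-20.   18.9] x [-61.9 -41.1 -32.5]
200 69 all y [-19.4  17.8] x [-55.3 -50.9 -44.7]
```

Request:
arm_command([
  [[0.13,0,0.2,0,0],[0.13,0,0.4,0,0],[0.13,0,0.6,0,0],[0.13,0,0.8,0,0],[0.13,0,1.0,0,0],[0.13,0,1.0,0,0]],
])

```text
time_s: 11.65
position: [553.9, -34.0, 155.2]
ee_rot: [-0.706, 0.706, -0.044, 0.042]
force: [-5.6, -0.2, 2.9]
width: 0.131
```

Run:
```python
from h import *
st(); rep()
```

```text
t11.65 bedpos [-81.9   0.6 155.2] zdir in bed deg 90.0 F bed [-5.56 -0.91  2.94] w0.131=11.4mm
scene n=1187 inl=727 tilt 46.5 c [ -7.  152.9] ends [ 40.9 107.5] [-54.1 197.5] y [-19.4   0.9  19.1]
   tip edge x 56.1 heel x 72.6 low top corner [-74.6 183.8]
```

The downward drag stuck and slid the foot to the stop: heel at about 73–75, tilt 46.5°, push 5.6 N. Next I follow the arc with the heel held at the stop.

Request:
arm_command([
  [[0.13,-0.15,0.25,0,0],[0.13,-0.32,0.5,0,0],[0.13,-0.55,0.8,0,0],[0.13,-0.8,1.15,0,0],[0.13,-1.02,1.55,0,0],[0.13,-1.18,1.8,0,0],[0.13,-1.32,2.05,0,0],[0.13,-1.32,2.05,0,0]],
])

```text
time_s: 12.7
position: [539.8, -32.3, 134.3]
ee_rot: [-0.706, 0.706, -0.044, 0.042]
force: [-6.4, 1.3, 2.8]
width: 0.132
```

Run:
```python
from h import *
st(); rep(); st()
```

```text
t12.70 bedpos [-96.    0.5 134.3] zdir in bed deg 90.1 F bed [-6.47  0.49  2.8 ] w0.132=11.5mm
scene n=1135 inl=690 tilt 55.5 c [-17.5 142.1] ends [ 36.9 104.8] [-71.1 178.9] y [-19.3   0.6  18.8]
   tip edge x 59.7 heel x 73.3 low top corner [-88.7 161.9]
t12.75 bedpos [-96.    0.5 134.4] zdir in bed deg 90.0 F bed [-6.32  0.82  2.31] w0.132=11.5mm
```

Request:
arm_command([
  [[0.13,-0.17,0.28,0,0],[0.13,-0.34,0.58,0,0],[0.13,-0.5,0.9,0,0],[0.13,-0.66,1.24,0,0],[0.13,-0.8,1.58,0,0],[0.13,-0.94,1.93,0,0],[0.13,-1.09,2.32,0,0],[0.13,-1.23,2.75,0,0],[0.13,-1.23,2.75,0,0]],
])

```text
time_s: 13.88
position: [527.7, -30.9, 106.4]
ee_rot: [-0.706, 0.706, -0.044, 0.042]
force: [-5.8, 0.3, 0.4]
width: 0.13
```

Run:
```python
from h import *
st(); rep(); st()
```

```text
t13.88 bedpos [-108.2    0.4  106.4] zdir in bed deg 90.0 F bed [-5.77 -0.4   0.43] w0.130=11.3mm
scene n=1037 inl=655 tilt 65.9 c [-26.8 126.4] ends [32.3 99.9] [-87.1 153.4] y [-19.2   0.3  19.1]
   tip edge x 62.7 heel x 72.5 low top corner [-101.6  133.6]
t13.93 bedpos [-108.2    0.5  106.6] zdir in bed deg 90.0 F bed [-5.64 -0.25 -0.78] w0.128=11.2mm
```

Request:
arm_command([
  [[0.13,-0.1,0.35,0,0],[0.13,-0.2,0.7,0,0],[0.13,-0.28,1.05,0,0],[0.13,-0.36,1.4,0,0],[0.13,-0.43,1.76,0,0],[0.13,-0.49,2.12,0,0],[0.13,-0.54,2.5,0,0],[0.13,-0.58,2.88,0,0],[0.13,-0.58,2.88,0,0]],
])

```text
time_s: 15.05
position: [521.3, -30.1, 77.4]
ee_rot: [0.706, -0.706, 0.045, -0.041]
force: [-5.9, 0.5, -1.6]
width: 0.131
```

Run:
```python
from h import *
st(); rep(); st()
```

```text
t15.05 bedpos [-114.7    0.4   77.4] zdir in bed deg 90.0 F bed [-5.89 -0.24 -1.63] w0.131=11.4mm
scene n=908 inl=572 tilt 75.4 c [-33.6 109.6] ends [26.1 94.1] [-96.4 126. ] y [-19.1   1.   19. ]
   tip edge x 61.6 heel x 67.6 low top corner [-112.6  105.4]
t15.10 bedpos [-114.7    0.4   77.5] zdir in bed deg 90.0 F bed [-7.32  0.07 -1.25] w0.134=11.7mm
```

Request:
arm_command([
  [[0.13,-0.01,0.3,0,0],[0.13,-0.02,0.6,0,0],[0.13,-0.02,0.9,0,0],[0.13,-0.02,1.2,0,0],[0.13,-0.02,1.2,0,0]],
])

```text
time_s: 15.72
position: [520.1, -30.0, 65.0]
ee_rot: [-0.706, 0.706, -0.046, 0.041]
force: [-9.1, 1.8, -1.9]
width: 0.128
```

Run:
```python
from h import *
st(); rep(); st()
```

```text
t15.72 bedpos [-115.9    0.4   65. ] zdir in bed deg 90.0 F bed [-9.23  0.66 -1.92] w0.128=11.1mm
scene n=853 inl=534 tilt 80.2 c [-37.6 102.6] ends [23.8 92. ] [-100.5  113.5] y [-19.4  -0.2  18.8]
   tip edge x 68.0 heel x 72.1 low top corner [-109.4   90.7]
t15.78 bedpos [-115.8    0.4   65. ] zdir in bed deg 90.0 F bed [-8.13 -0.22 -1.39] w0.132=11.5mm
```

Request:
arm_command([
  [[0.13,0,0.3,0,0],[0.13,0,0.6,0,0],[0.13,0,0.9,0,0],[0.13,0,1.2,0,0],[0.13,0.02,1.5,0,0],[0.13,0.02,1.5,0,0]],
])

```text
time_s: 16.52
position: [519.9, -30.0, 49.7]
ee_rot: [0.706, -0.706, 0.046, -0.04]
force: [-8.4, 1.0, -2.8]
width: 0.135
```

Run:
```python
from h import *
st(); rep(); st()
```

```text
t16.52 bedpos [-116.1    0.3   49.7] zdir in bed deg 90.0 F bed [-8.46  0.   -2.82] w0.135=11.7mm
scene n=774 inl=506 tilt 84.6 c [-39.6  93.3] ends [18.9 87.8] [-101.3   99.1] y [-19.5   0.   19.1]
   tip edge x 58.2 heel x 60.5 low top corner [-121.    76.8]
t16.57 bedpos [-116.1    0.3   49.8] zdir in bed deg 90.0 F bed [-8.14 -0.61 -1.51] w0.132=11.5mm
```

Request:
arm_command([
  [[0.13,0.04,0.25,0,0],[0.13,0.08,0.5,0,0],[0.13,0.11,0.75,0,0],[0.13,0.14,1.0,0,0],[0.13,0.16,1.25,0,0],[0.13,0.17,1.5,0,0],[0.13,0.17,1.65,0,0],[0.13,0.17,1.65,0,0]],
])

```text
time_s: 17.58
position: [520.6, -30.2, 33.0]
ee_rot: [-0.706, 0.706, -0.046, 0.04]
force: [-11.0, 0.9, -2.6]
width: 0.131
```

Run:
```python
from h import *
st(); rep(); st()
```

```text
t17.57 bedpos [-115.4    0.2   33. ] zdir in bed deg 90.1 F bed [-11.    -0.45  -2.56] w0.131=11.4mm
scene n=682 inl=442 tilt 90.0 c [-43.6  82.8] ends [14.1 82.8] [-102.6   82.8] y [-19.4  -0.2  19. ]
   tip edge x -8526.2 heel x -8526.2 low top corner [-8706.2    60. ]
t17.62 bedpos [-115.4    0.2   33. ] zdir in bed deg 90.1 F bed [-10.46  -0.45  -2.46] w0.129=11.2mm
```

It is flat (90.0°, top face at z 82.8). I'll lower 1.5 mm more to take the load off, then back away.

Request:
arm_command([
  [[0.13,0,0.15,0,0],[0.13,0,0.15,0,0],[0.13,-0.3,0.15,0,0],[0.13,-1.0,0.15,0,0],[0.13,-2.5,0.15,0,0],[0.13,-4,0,0,0],[0.13,-4,0,0,0]],
])

```text
time_s: 18.5
position: [484.5, -25.9, 35.5]
ee_rot: [-0.705, 0.706, -0.043, 0.043]
force: [0.9, 0.3, -0.1]
width: 0.127
```

Run:
```python
from h import *
st(); rep(name="s9")
im,B,g,b=bar("top"); m=(g|b)&(B[...,2]<95)&(B[...,2]>75); P=B[m];print(m.sum(),np.median(P,0),cv2.minAreaRect(P[:,:2].astype(np.float32)),np.percentile(P[:,0],[1,99]))
im,B,g,b=bar(); m=(g|b)&(B[...,2]<95)&(B[...,2]>78); P=B[m]; print(m.sum(),cv2.minAreaRect(P[:,:2].astype(np.float32)),np.percentile(P[:,0],[1,99]))
```

```text
t18.50 bedpos [-1.518e+02  1.000e-01  3.550e+01] zdir in bed deg 90.0 F bed [ 0.84  0.38 -0.07] w0.127=11.0mm
scene n=675 inl=70 tilt 68.4 c [-31.3  96.6] ends [27.1 73.5] [-129.6  135.5] y [-33.5  -2.1  33.7]
   tip edge x -4.0 heel x 4.8 low top corner [-171.4  126.2]
575 [-1.89431933  0.53852359 83.92364162] ((-3.4553298950195312, 0.45981597900390625), (39.38167190551758, 158.21987915039062), 89.14109802246094) [-79.86809713  73.79898114]
515 ((-5.6561737060546875, -0.017139434814453125), (198.6259307861328, 40.235687255859375), 0.39795535802841187) [-103.01982381   14.88745766]
```

View pics/s9.png

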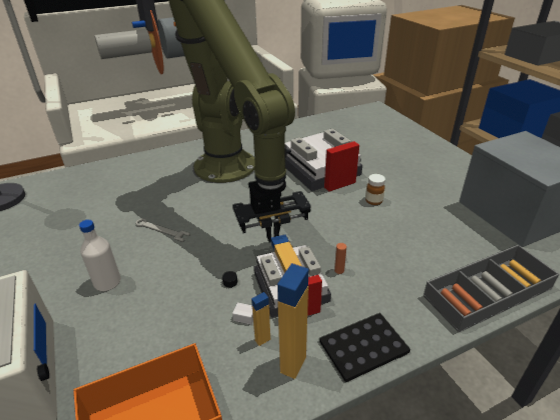

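The bar lies in the channel with its blue end at (283,243) over the bed's near edge, and nothing else has moved. I'll give it one gentle push to confirm it is home.

Request:
arm_command([
  [[0.13,1.5,0,0,0],[0.13,2.8,0,0,0],[0.13,3.2,0,0,0],[0.13,3.4,0,0,0],[0.13,3.6,0,0,0],[0.13,3.8,0,0,0],[0.13,4.0,0,0,0],[0.13,4.0,0,0,0]],
])

```text
time_s: 19.65
position: [520.7, -29.9, 34.4]
ee_rot: [-0.705, 0.706, -0.046, 0.04]
force: [-11.0, 2.8, 7.5]
width: 0.129
```

Run:
```python
from h import *
st(); rep(); st()
```

```text
t19.65 bedpos [-115.4    0.5   34.4] zdir in bed deg 90.1 F bed [-11.3    1.38   7.53] w0.129=11.2mm
scene n=685 inl=72 tilt 63.5 c [-39.7 105.7] ends [18.9 76.5] [-93.1 132.3] y [-38.9  -1.7  34.5]
   tip edge x -1.8 heel x 8.9 low top corner [-162.9  140.2]
t19.70 bedpos [-115.3    0.5   34.4] zdir in bed deg 90.1 F bed [-11.3    0.61   7.23] w0.133=11.6mm
```

It pushes back with 11 N without moving at the same finger position, well above sliding friction, so the foot is home. I'll back off and lift clear.

Request:
arm_command([
  [[0.13,-0.5,0,0,0],[0.13,-2,0,0,0],[0.13,-5,0,0,0],[0.13,-6,-5,0,0],[0.13,-6,-11,0,0],[0.13,-6,-17,0,0],[0.13,-6,-20,0,0],[0.13,-6,-20,0,0]],
])

```text
time_s: 20.7
position: [466.9, -23.3, 237.5]
ee_rot: [-0.705, 0.707, -0.041, 0.045]
force: [-0.1, 0.4, -0.1]
width: 0.129
```

Run:
```python
from h import *
st()
for n in("scene","top"):
    im,B,g,b=bar(n)
    m=((g|b)&(B[...,2]>81)&(B[...,2]<87)&(abs(B[...,1])<28)); P=B[m]
    print(n,m.sum(),"z",np.median(P[:,2]).round(1),"x",np.percentile(P[:,0],[0.5,99.5]).round(1),"y",np.percentile(P[:,1],[2,98]).round(1),"dy/dx",np.polyfit(P[:,0],P[:,1],1)[0].round(3),"dz/dx",np.polyfit(P[:,0],P[:,2],1)[0].round(3))
    if n=="top": save("end",cv2.resize(im[120:215,240:350],None,fx=5,fy=5,interpolation=cv2.INTER_NEAREST))
```

```text
t20.70 bedpos [-169.6    0.5  237.5] zdir in bed deg 90.0 F bed [-0.19  0.4  -0.11] w0.129=11.2mm
scene 454 z 82.8 x [-101.2   15.6] y [-19.3  18.5] dy/dx -0.006 dz/dx 0.001
top 315 z 83.9 x [-83.3  74.5] y [-17.6  18.1] dy/dx 0.004 dz/dx -0.001
```

View pics/end.png

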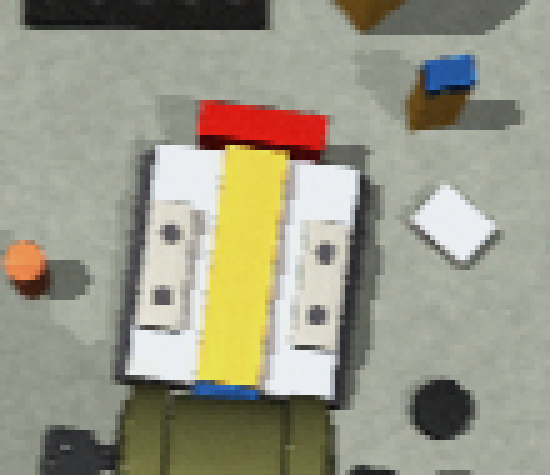

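The picture shows the bar straight between the jaws with its foot touching the red stop at (255,148). The blue end sticks out by the arm at (228,390), and the bystanders in this crop are where they were. I'm handing in.

```bash
python3 -c "
from plant import *
print(close_job())"
```

```text
the job is handed in; nothing more can be done
None
```

The bar is lying on its side between the jaws, foot against the red stop, and the job is handed in at about 21 s. No verdict was reported.

**How it went:** I straddled the top loosely, tipped the bar past its balance point and caught it on the robot-side finger. At about 35° I turned the gripper and held the edge with both fingers. From 46° I kept the heel at the stop and let the bar down to flat. The contact forces I read during the let-down were 11 N or less.

**Last checks:**
- **Level and straight:** the bar's top face is at z 83–84 mm. Its slope is within 0.001 and its yaw within 0.006 rad. It lies within 1 mm of the middle line.
- **Foot home:** the top camera puts the foot at x ≈ 74.5 mm, with the stop at 75. An 11 N push afterwards did not move it.
- **Released:** the fingers are clear and read no force. In the last pictures the bystanders in view had not visibly moved.

**What disagreed:**
- Turning the gripper yawed the bar about 0.15 rad. I dragged it straight again with the finger.
- The scene camera's tilt fit gave nonsense once the bar was flat, so I measured the top face directly instead.
- The two cameras differ by about 1 mm in height.

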